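# Ring at the market stall and point out the order

## Task

Order at the stall counter: ring the bell by pressing its brass plunger gently all the way down and let it spring back, then point at the jar with the yellow lid, and after that at the middle of the dark sausage on the wooden board. To point, bring the fingertips about 3 cm above the middle of the thing, touching nothing, and stay there for a good two seconds; finish while still pointing at the dark sausage. Do not touch, move or pick up any of the goods, and keep the hand high on the way so that you never point at another jar or at the orange sausage.

Things in the scene. Friction and masses are not known exactly. Their poses are not given: they have to be found in the camera images.
- bell_top (a point): The middle of the top face of the counter bell's brass plunger. The bell is fixed to the counter: a black foot 88 mm across, a steel dome up to 43 mm high, and on top the brass plunger, 24 mm across, its top 63 mm above the counter when up. Press it straight down.
- bell (a joint): How far the bell's plunger is pressed down, in m: 0 when up, 0.006 at the stop. It springs back by itself; it takes 1.5 N to start it and 4.5 N at the stop.
- jar_yellow: A glass jar of amber preserve with a white paper label and a yellow lid, 66 mm across and 100 mm tall, standing upright and loose (about 0.4 kg). This is the first thing to point at. Origin at the centre of its underside, z up; it may stand in any of the three jar places and be turned any way.
- lid_yellow (a point): Centre of the flat top of the yellow lid, 100 mm above the counter; z up.
- jar_green: A glass jar of amber preserve with a white paper label and a green lid, 66 mm across and 100 mm tall, standing upright and loose (about 0.4 kg). Leave alone. Origin at the centre of its underside, z up; it may stand in any of the three jar places and be turned any way.
- lid_green (a point): Centre of the flat top of the green lid, 100 mm above the counter; z up.
- jar_red: A glass jar of amber preserve with a white paper label and a red lid, 66 mm across and 100 mm tall, standing upright and loose (about 0.4 kg). Leave alone. Origin at the centre of its underside, z up; it may stand in any of the three jar places and be turned any way.
- lid_red (a point): Centre of the flat top of the red lid, 100 mm above the counter; z up.
- dark_sausage: A dark, nearly black-red cured sausage with a white paper band round its middle, 154 mm long and 44 mm thick, lying loose along its own y axis on the wooden board (the board is 15 mm thick, 180 x 200 mm). This is the second thing to point at. Origin at the middle of its underside, z up. Either sausage may be the nearer one.
- dark_sausage_top (a point): Top of the dark sausage at its middle, 59 mm above the counter; z up.
- orange_sausage: A bright orange-red cured sausage with a white paper band round its middle, 154 mm long and 44 mm thick, lying loose along its own y axis on the wooden board (the board is 15 mm thick, 180 x 200 mm). Leave alone. Origin at the middle of its underside, z up. Either sausage may be the nearer one.
- orange_sausage_top (a point): Top of the orange sausage at its middle, 59 mm above the counter; z up.
- tin: A closed tin with a blue band, 72 mm across and 60 mm tall, loose. It and the bell may change places. Leave alone. Origin at the centre of its underside.
- cheese: A small round yellow cheese, 72 mm across and 40 mm tall, loose. Leave alone. Origin at the centre of its underside.
- sample_bowl: An empty white bowl, 80 mm across and 35 mm tall, loose. Leave alone. Origin at the centre of its underside.
Things that resemble listed ones, but are neither listed nor needed, are in the scene too. Leave any pink look-alike of the part that bears bell_top alone. There is more than one size of the dark_sausage; the one meant has the size given above.

How it is judged:
By the outcome, as a careful person would: the job done as asked, in the order asked, and still so for the second after the job is handed in, with the robot touching nothing.
It also fails if it takes over 51 s, if anything falls off the work surface, if the arm or the gripper's body presses on something with over 40 N, if the wrist force passes 120 N, or if a joint passes its speed limit or range.

## Robot

A 6-joint arm with a two-finger parallel gripper is mounted at the origin on the work surface. World frame = base frame: x ahead of the robot, y to its left, z up, the work surface at z = 0. Lengths are in m, angles in rad, forces in N, time in s.
With the tool pointing down it reaches from about 0.35 to 0.925 m from the base axis. Payload 6.4 kg.
Tool frame: the origin (TCP) lies midway between the tips of the shut fingers; the grasp point (between the pads) lies 19 mm behind it (env.pinch_z is the distance from the TCP to the grasp point, in m); x points along the fingers, y is the direction in which the jaws open and shut, and the axes are right-handed (so a half turn about x gives the same grasp; the last joint's range is limited). The gripper opens to 85 mm and grips with 20 to 120 N. Pads are 22 mm wide; open, the fingers measure 114 mm over their backs; the gripper's body (76 mm by 85 mm) begins 54 mm behind the grasp point. The pads swing forward as they close: fully open they stand 13 mm farther back than shut.
Start: joints at [-1.472, 0.245, 1.558, -0, 1.339, -0.174], TCP at [0.175, -0.626, 0.231] pointing down, gripper open.
Joint ranges: [-3.13, 3.13], [-1.02, 2.26], [0.13, 2.54], [-0.95, 4.09], [0.21, 2.88], [-2.74, 2.74]. Speed limits (rad/s): [2.57, 2.57, 3.14, 3.14, 3.14, 3.14].

## Interface

Orientations are given as [roll, pitch, yaw] about the fixed x, y, z axes, in that order (R = Rz(yaw) Ry(pitch) Rx(roll)).
In Python, from station import env gives the robot as it stands.
- The arm moves only by the tool send_rows, never from a script. Its argument "rows" is a list of rows, each an object with "slide": the shift along the tool's x, y, z in mm, a list of three; "rot": the turn, a rotation vector about the tool's x, y, z in degrees, a list of three; "hand": the opening, from 0 (shut) to 1 (fully open). A call has 1 to 5 rows; each row shifts and turns the commanded pose from where the row before left it, along the tool's axes as they then stand; what a row does not reach is not made up. A row lasts 1/8 s, in which the tool goes at most 62.5 mm and 10.7 degrees, less where a joint would pass 70% of its speed; a pose out of reach is approached as far as the arm can. A call with a gripper value outside its range is refused whole. The fingers move at their own pace and stop on an object; "grip_force" is the grip in N (left out, the last holds). Time passes only in rows, so rows that do not move let the fingers close. It gives the time, the measured TCP pose, the force and the opening at its end, in the units of the state.
- env.observe(): the state, without advancing time (a new reading comes with each control period).
- env.camera(name): name is "scene" or "top" or "wrist"; returns a dict with "img" (384x512x3 uint8, red, green, blue), "range_z" (384x512 float32, m along the optical axis (not along the pixel's ray), 0 where there is no reading), "mtx" (3x3 intrinsics, pixels), "eye" and "rotation" of the camera in the world. Camera axes: x right, y down, z forward; pixel columns grow to the right and rows downward; lengths in m; the calibration is good to about 2 mm. A picture is of the moment at which its call begins.
- env.close_job(): hands the job in, once; it reports no verdict.
The state is a dict: "t": time; "joint_pos": joint angles; "qvel": joint speeds; "tau": joint torques, N m; "tcp_pos": TCP position; "ee_rot": TCP orientation; "wrist_force": force on the tool from outside, world axes, zero at the start; "ft_torque": the same for the moment, N m; "gripper_width": finger opening in m.
Only numpy, scipy, OpenCV 4.12 (cv2) and the standard library are available. Lean on these libraries where they do the work, as an engineer would, in place of code of your own. Each camera call takes 0.05 s, during which the arm holds its last target. There are 200 camera calls.

## Working session

There is one attempt and no reset: what is moved stays moved. The work goes in short steps, Python scripts to look and compute and a tool call to move; the robot and the scene stay as the last step left them, time stands still between calls to the robot, and variables do not carry over. Pictures are saved under pics/ and viewed, about 8 in all and at most 12, crops included, and the job is handed in when it is done.

Besides the shell and the picture viewer there is one more tool, called after "Request:" by a JSON object that holds its "op" and its "data". send_rows: Moves the arm, as the interface text tells. Its arguments: {"type":"object","properties":{"rows":{"type":"array","items":{"type":"object","properties":{"slide":{"type":"array","items":{"type":"number"}},"rot":{"type":"array","items":{"type":"number"}},"hand":{"type":"number"}}}},"grip_force":{"type":"number"}},"required":["rows"]}

```bash
mkdir -p pics; cat > h.py <<'E'
import numpy as np, cv2
from station import env
def cloud(c):
    h,w=c['range_z'].shape; u,v=np.meshgrid(np.arange(w),np.arange(h)); z=c['range_z']
    K=np.array(c['mtx']); p=np.stack([(u-K[0,2])/K[0,0]*z,(v-K[1,2])/K[1,1]*z,z],-1)
    P=p@np.array(c['rotation']).T+np.array(c['eye']); P[z==0]=np.nan; return P
E
python3 - <<'E'
from h import *
s=env.observe(); print(s['t'],s['tcp_pos'],s['ee_rot'],s['wrist_force'],s['gripper_width'])
ims=[]
for n in ("top","scene"):
    c=env.camera(n); np.savez(n+'.npz',**c); print(n,np.round(c['eye'],3),np.round(c['rotation'],2).tolist(),np.round(c['mtx'],1).tolist())
    cv2.imwrite(f'pics/{n}.png',cv2.resize(c['img'][...,::-1],(768,576),interpolation=cv2.INTER_CUBIC))
E
```

```text
0.0 [ 0.17507857 -0.62539769  0.2301804 ] [-1.74478314  1.56884307  1.66962379] [ 0.59387949 -0.12071066 -0.60142562] 0.08555844631710903
top [0.418 0.025 1.335] [-3.07, -0.01, -1.59] [[432.2, 0.0, 256.3], [0.0, 432.2, 200.2], [0.0, 0.0, 1.0]]
scene [ 1.157 -0.665  0.715] [-2.17, -0.02, 0.79] [[411.6, 0.0, 263.1], [0.0, 411.6, 188.6], [0.0, 0.0, 1.0]]
```

View pics/top.png

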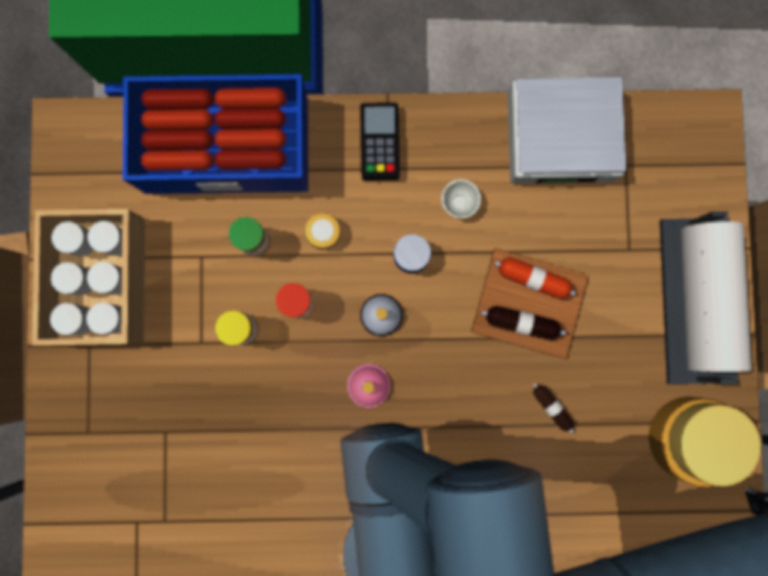

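View pics/scene.png

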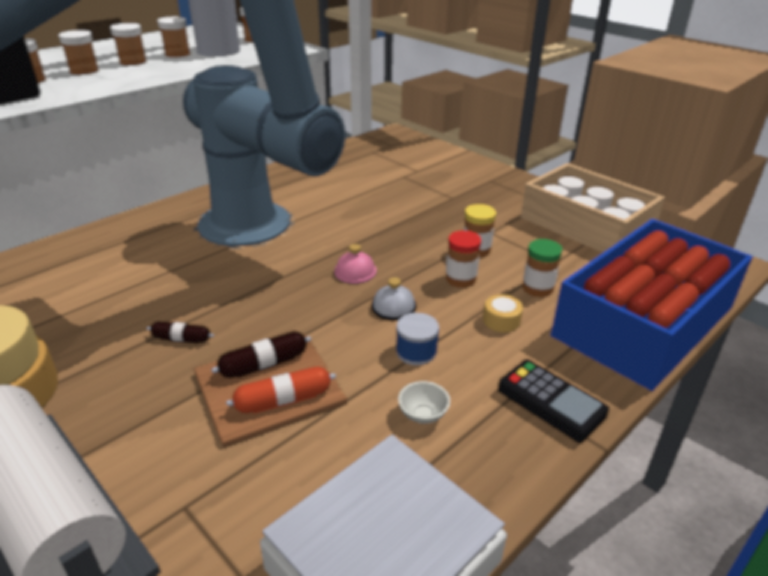

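Top view (768-wide): the yellow lid is at (233,328), red at (293,300) and green at (246,235). Two bells: steel with brass plunger at (382,315), pink look-alike at (368,386). Two dark sausages: the long one on the board at (523,323), and a small one off the board at (553,407). The steel bell and the board sausage fit the description. I'll measure these and confirm them in one crop.

```bash
cat >> h.py <<'E'
from scipy.spatial.transform import Rotation as Rn
def Rc(c):
    r=np.array(c['rotation']); return r if r.shape==(3,3) else Rn.from_euler('xyz',r).as_matrix()
def cast(c,uv,z):
    d=Rc(c)@np.linalg.inv(c['mtx'])@np.array([*uv,1]); e=np.array(c['eye']); return e+d*(z-e[2])/d[2]
def blob(c,lo,hi,box):
    hsv=cv2.cvtColor(c['img'],cv2.COLOR_RGB2HSV); m=cv2.inRange(hsv,lo,hi); k=np.zeros_like(m)
    x0,y0,x1,y1=box; k[y0:y1,x0:x1]=m[y0:y1,x0:x1]
    cs=max(cv2.findContours(k,0,1)[0],key=cv2.contourArea); return cs
E
cat > m.py <<'E'
from h import *
T=dict(np.load('top.npz')); S=dict(np.load('scene.npz'))
Y=((22,120,80),(34,255,255)); B=((12,110,60),(28,255,255)); D=((0,0,0),(180,255,75))
def rep(n,c,cs,z,box=False):
    r=cv2.minAreaRect(cs); (x,y)=r[0]
    p=cast(c,(x,y),z); L=np.linalg.norm(np.diff([cast(c,q,z)[:2] for q in cv2.boxPoints(r)],axis=0),axis=1)
    print(n,np.round((x,y),1),np.round(p,4),'size',np.round(L[:2],3),'area',cv2.contourArea(cs))
for nm,rng,z,tb,sb in [('yellow',Y,.1,(135,200,180,240),(300,130,340,155)),('red',((0,150,90),(6,255,255)),.1,(175,180,215,220),(290,150,330,170)),('green',((45,100,40),(80,255,255)),.1,(145,135,185,175),(345,155,380,178)),('plunger',B,.063,(240,195,270,225),(255,182,272,194))]:
    for n,c,b in (('T',T,tb),('S',S,sb)):
        try: rep(n+nm,c,blob(c,*rng,b),z)
        except ValueError: print(n+nm,'none')
for nm,c,b,z in (('Tdark',T,(318,200,382,230),.037),('Tsmall',T,(350,252,388,292),.012)):
    hsv=cv2.cvtColor(c['img'],cv2.COLOR_RGB2HSV); m=cv2.inRange(hsv,*D); k=m*0; k[b[1]:b[3],b[0]:b[2]]=m[b[1]:b[3],b[0]:b[2]]
    rep(nm,c,cv2.findNonZero(k),z)
# white band on dark sausage
for n,c,b,z in (('T',T,(335,203,365,227),.052),('S',S,(165,222,186,246),.052)):
    rep(n+'band',c,blob(c,(0,0,110),(180,90,255),b),z)
R=Rc(T); z=T['range_z']; u,v=np.meshgrid(np.arange(512),np.arange(384))
d=np.stack([u,v,u*0+1],-1)@np.linalg.inv(T['mtx']).T@R.T; P=T['eye']+d*z[...,None]
for q in [(155,219),(195,200),(164,157),(254,210),(350,215),(349,215)]: print(q,np.round(P[q[1],q[0]],3))
a=cv2.resize(T['img'][180:300,130:400,::-1],None,fx=2.9,fy=2.9,interpolation=2); cv2.imwrite('pics/crop1.png',a)
E
python3 m.py
```

```text
Tyellow [155.  218.5] [0.4554 0.3035 0.1   ] size [0.068 0.066] area 431.0
Syellow [320. 142.] [0.4632 0.2984 0.1   ] size [0.066 0.083] area 199.0
Tred [195.  199.5] [0.5079 0.1892 0.1   ] size [0.063 0.06 ] area 365.0
Sred [309.  160.5] [0.5146 0.1823 0.1   ] size [0.061 0.089] area 250.5
Tgreen [163.5 155.5] [0.6364 0.2789 0.1   ] size [0.061 0.062] area 357.0
Sgreen [363.2 166.3] [0.6438 0.2729 0.1   ] size [0.086 0.062] area 239.5
Tplunger [254.5 209.5] [0.4782 0.0192 0.063 ] size [0.086 0.086] area 184.5
Splunger [263. 186.] [0.4789 0.0268 0.063 ] size [0.046 0.041] area 110.0
Tdark [349.1 214.9] [ 0.4585 -0.2653  0.037 ] size [0.041 0.152] area 5.0
Tsmall [369.  271.8] [ 0.2853 -0.3258  0.012 ] size [0.034 0.107] area 18.0
Tband [350.1 215.1] [ 0.4572 -0.2648  0.052 ] size [0.044 0.03 ] area 123.5
Sband [176.2 233.4] [ 0.4696 -0.2634  0.052 ] size [0.033 0.067] area 178.0
(155, 219) [0.454 0.302 0.105]
(195, 200) [0.506 0.189 0.1  ]
(164, 157) [0.631 0.277 0.104]
(254, 210) [0.477 0.021 0.067]
(350, 215) [ 0.457 -0.263  0.06 ]
(349, 215) [ 0.458 -0.26   0.059]
```

View pics/crop1.png

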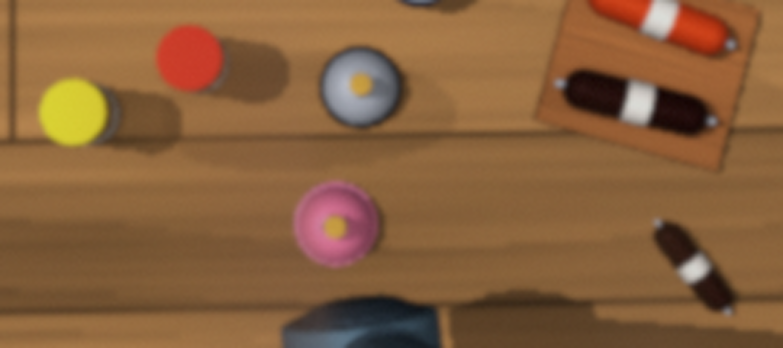

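The crop confirms it: the steel dome with brass plunger is at crop (361,84), and the banded 154 mm dark sausage on the board is at (638,102). The small sausage, about 107 mm, is at (692,268), and the pink bell is at (335,227). The scene-view offsets come from its masks also catching the lid and band sides, so I'm using the top view.

```bash
cat > d.py <<'E'
import sys
from h import *
s=env.observe(); R=Rn.from_euler('xyz',s['ee_rot']).as_matrix(); t=np.array(list(map(float,sys.argv[1:4])))
print('t',round(s['t'],2),'tcp',np.round(s['tcp_pos'],4),'F',np.round(s['wrist_force'],1),'w',round(s['gripper_width'],4))
print('tool axes',np.round(R.T,3).tolist()); print('slide mm',np.round(1000*R.T@(t-s['tcp_pos']),1), 'q',np.round(s['joint_pos'],2))
E
python3 d.py .479 .019 .23
```

```text
t 0.1 tcp [ 0.1751 -0.6254  0.2303] F [ 0.   0.8 -0. ] w 0.0857
tool axes [[-0.0, 0.002, -1.0], [0.269, -0.963, -0.002], [-0.963, -0.269, -0.0]]
slide mm [   1.4 -538.7 -466.3] q [-1.47  0.25  1.56  0.    1.34 -0.17]
```

Request:
{"op": "send_rows", "data": {"rows": [{"slide":[-10,-36,-31],"rot":[0,0,0],"hand":0},{"slide":[0,-36,-31],"rot":[0,0,0],"hand":0},{"slide":[0,-36,-31],"rot":[0,0,0],"hand":0},{"slide":[0,-36,-31],"rot":[0,0,0],"hand":0},{"slide":[0,-36,-31],"rot":[0,0,0],"hand":0}]}}

```text
t: 0.72
tcp_pos: [0.2763, -0.4091, 0.2408]
ee_rot: [-1.65, 1.57, 1.764]
wrist_force: [0.4, -0.1, -0.5]
gripper_width: -0.0
```

Request:
{"op": "send_rows", "data": {"rows": [{"slide":[0,-36,-31],"rot":[0,0,0],"hand":0},{"slide":[0,-36,-31],"rot":[0,0,0],"hand":0},{"slide":[0,-36,-31],"rot":[0,0,0],"hand":0},{"slide":[0,-36,-31],"rot":[0,0,0],"hand":0},{"slide":[0,-36,-31],"rot":[0,0,0],"hand":0}]}}

```text
t: 1.35
tcp_pos: [0.3769, -0.1942, 0.241]
ee_rot: [-1.505, 1.571, 1.909]
wrist_force: [1.1, 0.2, 0.5]
gripper_width: 0.0001
```

```bash
python3 d.py .479 .019 .16
```

```text
t 1.35 tcp [ 0.3769 -0.1942  0.241 ] F [1.1 0.2 0.5] w 0.0001
tool axes [[-0.0, 0.0, -1.0], [0.269, -0.963, -0.0], [-0.963, -0.269, 0.0]]
slide mm [  81.1 -177.8 -155.7] q [-0.74 -0.33  2.1   0.    1.38  0.55]
```

Next I go over the bell at z ≈ 0.16 and check from close with the wrist camera.

Request:
{"op": "send_rows", "data": {"rows": [{"slide":[0,-36,-31],"rot":[0,0,0],"hand":0},{"slide":[0,-36,-31],"rot":[0,0,0],"hand":0},{"slide":[0,-36,-31],"rot":[0,0,0],"hand":0},{"slide":[0,-36,-31],"rot":[0,0,0],"hand":0},{"slide":[0,-33,-31],"rot":[0,0,0],"hand":0}]}}

```text
t: 1.98
tcp_pos: [0.4785, 0.0181, 0.241]
ee_rot: [-0.196, 1.57, -3.065]
wrist_force: [0.8, -0.3, 0.4]
gripper_width: 0.0001
```

Request:
{"op": "send_rows", "data": {"rows": [{"slide":[40,0,0],"rot":[0,0,0],"hand":0},{"slide":[40,0,0],"rot":[0,0,0],"hand":0},{"slide":[0,0,0],"rot":[0,0,0],"hand":0}]}}

```text
t: 2.35
tcp_pos: [0.4755, 0.0172, 0.1579]
ee_rot: [-0.477, 1.563, 2.938]
wrist_force: [-0.2, -0.7, 0.8]
gripper_width: -0.0001
```

```bash
python3 d.py .479 .019 .10; python3 - <<'E'
from h import *
c=env.camera('wrist'); np.savez('w1.npz',**c); print(np.round(c['eye'],3),np.round(Rc(c),2).tolist())
cv2.imwrite('pics/w1.png',cv2.resize(c['img'][...,::-1],(768,576),interpolation=2))
p=np.array([.479,.019,.063]); q=np.array(c['mtx'])@(Rc(c).T@(p-c['eye'])); print('expect plunger px*1.5',q[:2]/q[2]*1.5)
E
```

```text
t 2.35 tcp [0.4755 0.0172 0.1579] F [-0.2 -0.7  0.8] w -0.0001
tool axes [[-0.008, 0.002, -1.0], [0.27, -0.963, -0.004], [-0.963, -0.27, 0.007]]
slide mm [57.8 -0.6 -4.3] q [-0.2  -0.08  2.05  0.    1.18  1.09]
[0.549 0.036 0.3  ] [[0.27, -0.92, -0.28], [-0.96, -0.26, -0.08], [-0.0, 0.29, -0.96]]
expect plunger px*1.5 [388.21523654 300.2684331 ]
```

View pics/w1.png

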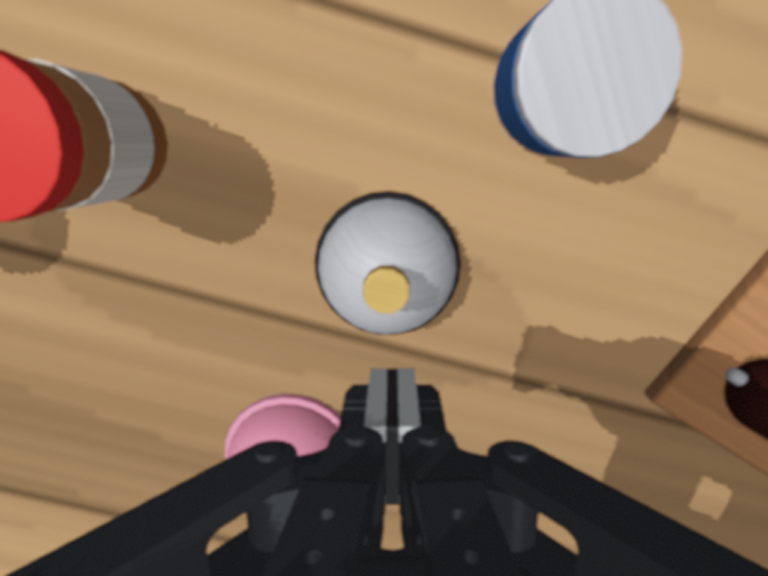

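The wrist view shows the brass plunger at (386,289), against a predicted (388,300), so about 5 mm off. The shut fingertips end at (392,370). I'll fix the plunger position with both rays.

```bash
python3 d.py .482 .02 .10; python3 - <<'E'
from h import *
c=dict(np.load('w1.npz')); T=dict(np.load('top.npz'))
cs=blob(c,(15,120,120),(28,255,255),(235,170,280,215)); (x,y),r=cv2.minEnclosingCircle(cs); print(x,y,r,cast(c,(x,y),.063),'fov-r mm',r*(.3-.063)/c['mtx'][0,0]*1000)
hsv=cv2.cvtColor(T['img'],cv2.COLOR_RGB2HSV); m=((hsv[...,1]>100)&(hsv[...,0]>10)&(hsv[...,0]<30)).astype(np.uint8)
n,l,st,ce=cv2.connectedComponentsWithStats(m[200:222,243:268]); 
for i in range(1,n): print(st[i],ce[i]+[243,200],cast(T,ce[i]+[243,200],.063))
s=env.observe(); q=c['mtx']@(Rc(c).T@(s['tcp_pos']-c['eye'])); print('tcp px',q[:2]/q[2]*1.5, 'ee',s['ee_rot'],s['tcp_pos'])
for z in (.04,): # dome/foot circle in top: grey
    g=((hsv[...,1]<70)).astype(np.uint8); n,l,st,ce=cv2.connectedComponentsWithStats(g[190:230,235:275]); i=1+np.argmax(st[1:,4]); print('dome',st[i],cast(T,(235+st[i][0]+(st[i][2]-1)/2,190+st[i][1]+(st[i][3]-1)/2),.02))
E
```

```text
t 2.4 tcp [0.4773 0.0167 0.1604] F [0.1 0.2 0.5] w 0.0001
tool axes [[-0.003, 0.001, -1.0], [0.269, -0.963, -0.001], [-0.963, -0.269, 0.003]]
slide mm [60.4 -1.9 -5.6] q [-0.2  -0.09  2.05  0.    1.18  1.09]
257.3423767089844 192.0978240966797 14.564675331115723 [0.48468798 0.02169177 0.063     ] fov-r mm 10.304400160250767
[0 0 1 1 1] [243. 200.] [0.50679871 0.05270066 0.063     ]
[21  0  4  5 11] [266.09090909 201.27272727] [ 0.50192673 -0.01535583  0.063     ]
[ 8  6  7  7 40] [254.075 208.8  ] [0.48027856 0.02046002 0.063     ]
[19 15  6  7 20] [265.5 219.2] [ 0.44910042 -0.01264689  0.063     ]
[ 0 19  3  3  6] [243.66666667 220.33333333] [0.44683636 0.0516205  0.063     ]
tcp px [390.93487697 398.68041251] ee [-0.47945355  1.56768416  2.93500349] [0.47733027 0.01666301 0.16044557]
dome [  6   7  27  27 534] [0.47873556 0.0206068  0.02      ]
```

Request:
{"op": "send_rows", "data": {"rows": [{"slide":[25,-2,-3],"rot":[0,0,0],"hand":0},{"slide":[25,0,0],"rot":[0,0,0],"hand":0},{"slide":[20,0,0],"rot":[0,0,0],"hand":0},{"slide":[0,0,0],"rot":[0,0,0],"hand":0},{"slide":[0,0,0],"rot":[0,0,0],"hand":0}]}}

```text
t: 3.02
tcp_pos: [0.4821, 0.0188, 0.0934]
ee_rot: [2.675, 1.567, -0.194]
wrist_force: [0.1, 0.1, 0.6]
gripper_width: -0.0003
```

```bash
python3 d.py .481 .0205 .066; python3 - <<'E'
from h import *
c=env.camera('wrist'); np.savez('w2.npz',**c)
cv2.imwrite('pics/w2.png',cv2.resize(c['img'][140:340,130:400,::-1],None,fx=2.8,fy=2.8,interpolation=2))
E
```

```text
t 3.02 tcp [0.4821 0.0188 0.0934] F [0.1 0.1 0.6] w -0.0003
tool axes [[0.003, -0.001, -1.0], [0.269, -0.963, 0.002], [-0.963, -0.269, -0.003]]
slide mm [27.4 -2.   0.7] q [-0.2   0.03  2.07  0.    1.04  1.1 ]
```

View pics/w2.png

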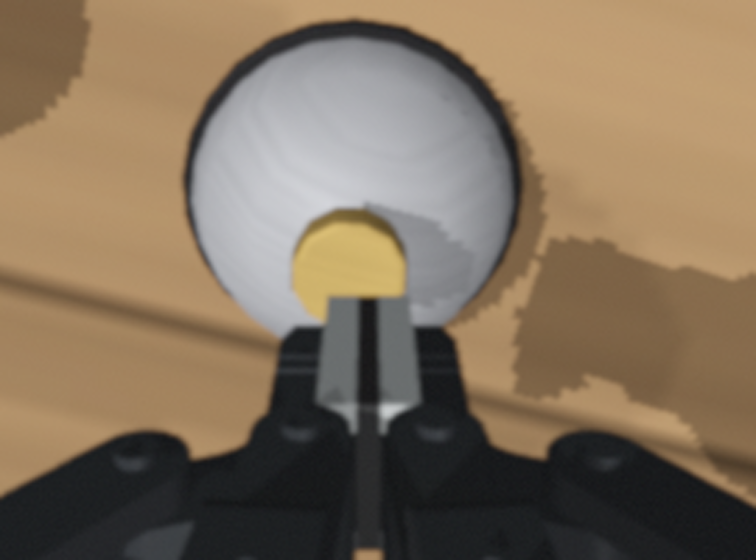

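The crop shows the plunger centred at (349,272) and the fingertips centred at column 368, about 3–4 mm to one side. I'll correct tool y by -3 and go down to just above the plunger.

Request:
{"op": "send_rows", "data": {"rows": [{"slide":[10,-3,0],"rot":[0,0,0],"hand":0},{"slide":[10,0,0],"rot":[0,0,0],"hand":0},{"slide":[5,0,0],"rot":[0,0,0],"hand":0},{"slide":[0,0,0],"rot":[0,0,0],"hand":0}]}}

```text
t: 3.58
tcp_pos: [0.4793, 0.0222, 0.0656]
ee_rot: [-0.45, 1.569, 2.964]
wrist_force: [0.4, -0.0, 0.1]
gripper_width: -0.0002
```

Request:
{"op": "send_rows", "data": {"rows": [{"slide":[2,0,0],"rot":[0,0,0],"hand":0},{"slide":[2,0,0],"rot":[0,0,0],"hand":0},{"slide":[0,0,0],"rot":[0,0,0],"hand":0}]}}

```text
t: 3.95
tcp_pos: [0.4801, 0.022, 0.0626]
ee_rot: [2.648, 1.57, -0.221]
wrist_force: [0.9, -0.1, 1.7]
gripper_width: -0.0001
```

Contact (1.7 N). I'll press further in 2 mm steps.

Request:
{"op": "send_rows", "data": {"rows": [{"slide":[2,0,0],"rot":[0,0,0],"hand":0},{"slide":[2,0,0],"rot":[0,0,0],"hand":0},{"slide":[0,0,0],"rot":[0,0,0],"hand":0}]}}

```text
t: 4.32
tcp_pos: [0.4801, 0.022, 0.0585]
ee_rot: [2.706, 1.57, -0.163]
wrist_force: [1.0, 0.4, 3.2]
gripper_width: 0.0
```

Request:
{"op": "send_rows", "data": {"rows": [{"slide":[1,0,0],"rot":[0,0,0],"hand":0},{"slide":[1,0,0],"rot":[0,0,0],"hand":0},{"slide":[0,0,0],"rot":[0,0,0],"hand":0}]}}

```text
t: 4.7
tcp_pos: [0.4801, 0.022, 0.057]
ee_rot: [2.29, 1.571, -0.579]
wrist_force: [-2.9, 0.0, 8.7]
gripper_width: 0.0003
```

The force jumped to 8.7 N, well above 4.5 N, with z at 0.057, so the plunger is at its stop. Now I lift straight up to z ≈ 0.25.

Request:
{"op": "send_rows", "data": {"rows": [{"slide":[-4,0,0],"rot":[0,0,0],"hand":0},{"slide":[-20,0,0],"rot":[0,0,0],"hand":0},{"slide":[-50,0,0],"rot":[0,0,0],"hand":0},{"slide":[-50,0,0],"rot":[0,0,0],"hand":0},{"slide":[-50,0,0],"rot":[0,0,0],"hand":0}]}}

```text
t: 5.32
tcp_pos: [0.479, 0.0222, 0.231]
ee_rot: [-0.483, 1.569, 2.931]
wrist_force: [0.6, -0.2, -0.2]
gripper_width: -0.0002
```

Request:
{"op": "send_rows", "data": {"rows": [{"slide":[-20,0,0],"rot":[0,0,0],"hand":0},{"slide":[0,0,0],"rot":[0,0,0],"hand":0}]}}

```text
t: 5.58
tcp_pos: [0.4803, 0.022, 0.2514]
ee_rot: [2.708, 1.568, -0.161]
wrist_force: [-0.4, -0.4, -0.5]
gripper_width: -0.0001
```

```bash
python3 d.py .456 .303 .25
```

```text
t 5.58 tcp [0.4803 0.022  0.2514] F [-0.4 -0.4 -0.5] w -0.0001
tool axes [[0.003, -0.0, -1.0], [0.269, -0.963, 0.001], [-0.963, -0.269, -0.002]]
slide mm [   1.2 -277.1  -52.3] q [-0.19 -0.18  1.96  0.    1.36  1.11]
```

Request:
{"op": "send_rows", "data": {"rows": [{"slide":[0,-46,-3],"rot":[0,0,0],"hand":0},{"slide":[0,-46,-3],"rot":[0,0,0],"hand":0},{"slide":[0,-46,-3],"rot":[0,0,0],"hand":0},{"slide":[0,-46,-9],"rot":[0,0,0],"hand":0},{"slide":[0,-46,-17],"rot":[0,0,0],"hand":0}]}}

```text
t: 6.2
tcp_pos: [0.4499, 0.2542, 0.2477]
ee_rot: [0.048, 1.567, -2.821]
wrist_force: [0.1, -0.7, 0.7]
gripper_width: -0.0004
```

Request:
{"op": "send_rows", "data": {"rows": [{"slide":[0,-47,-17],"rot":[0,0,0],"hand":0},{"slide":[20,0,0],"rot":[0,0,0],"hand":0},{"slide":[25,0,0],"rot":[0,0,0],"hand":0},{"slide":[0,0,0],"rot":[0,0,0],"hand":0},{"slide":[0,0,0],"rot":[0,0,0],"hand":0}]}}

```text
t: 6.82
tcp_pos: [0.4551, 0.3022, 0.2049]
ee_rot: [0.222, 1.57, -2.648]
wrist_force: [-0.3, 0.1, 0.6]
gripper_width: -0.0002
```

```bash
python3 d.py .456 .303 .13; python3 - <<'E'
from h import *
c=env.camera('wrist'); np.savez('w3.npz',**c)
cs=blob(c,(24,120,80),(34,255,255),(0,0,512,384)); print(cv2.minEnclosingCircle(cs), cast(c,cv2.minEnclosingCircle(cs)[0],.1))
T=env.camera('top'); np.savez('top2.npz',**T)
cv2.imwrite('pics/w3.png',np.hstack([cv2.resize(c['img'][...,::-1],(400,300)),cv2.resize(T['img'][80:290,100:380,::-1],(400,300))]))
E
```

```text
t 6.83 tcp [0.4551 0.3022 0.2049] F [-0.3  0.1  0.6] w -0.0002
tool axes [[-0.001, -0.0, -1.0], [0.269, -0.963, 0.0], [-0.963, -0.269, 0.001]]
slide mm [74.9 -0.6 -1.1] q [ 0.38  0.03  1.85 -0.    1.27  1.68]
((256.6649169921875, 195.12945556640625), 42.653480529785156) [0.45991443 0.30574126 0.1       ]
```

View pics/w3.png

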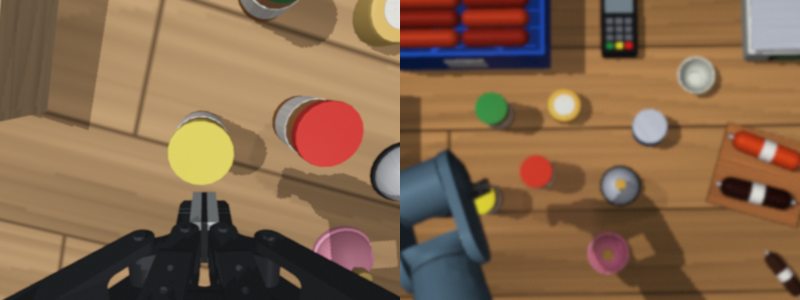

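Both views agree: the hand is over the yellow lid, seen at (200,153) in the wrist view (left half). The other jars and the bell look undisturbed. Descending to 3 cm above the lid and dwelling there.

Request:
{"op": "send_rows", "data": {"rows": [{"slide":[25,-1.5,-2.5],"rot":[0,0,0],"hand":0},{"slide":[25,0,0],"rot":[0,0,0],"hand":0},{"slide":[15,0,0],"rot":[0,0,0],"hand":0},{"slide":[10,0,0],"rot":[0,0,0],"hand":0},{"slide":[0,0,0],"rot":[0,0,0],"hand":0}]}}

```text
t: 7.55
tcp_pos: [0.4572, 0.3049, 0.1301]
ee_rot: [0.138, 1.57, -2.73]
wrist_force: [0.5, 0.3, 0.3]
gripper_width: 0.0003
```

Request:
{"op": "send_rows", "data": {"rows": [{"slide":[0,0,0],"rot":[0,0,0],"hand":0},{"slide":[0,0,0],"rot":[0,0,0],"hand":0},{"slide":[0,0,0],"rot":[0,0,0],"hand":0},{"slide":[0,0,0],"rot":[0,0,0],"hand":0},{"slide":[0,0,0],"rot":[0,0,0],"hand":0}]}}

```text
t: 8.18
tcp_pos: [0.4573, 0.305, 0.1303]
ee_rot: [-2.819, 1.571, 0.595]
wrist_force: [0.3, -0.5, -1.1]
gripper_width: 0.0002
```

```bash
python3 d.py .457 .304 .13; python3 - <<'E'
from h import *
c=env.camera('wrist'); np.savez('w4.npz',**c)
cv2.imwrite('pics/w4.png',c['img'][...,::-1])
E
```

```text
t 8.18 tcp [0.4573 0.305  0.1303] F [ 0.3 -0.5 -1.1] w 0.0002
tool axes [[0.0, 0.0, -1.0], [0.269, -0.963, -0.0], [-0.963, -0.269, -0.0]]
slide mm [0.3 0.9 0.5] q [0.38 0.13 1.89 0.   1.12 1.68]
```

View pics/w4.png

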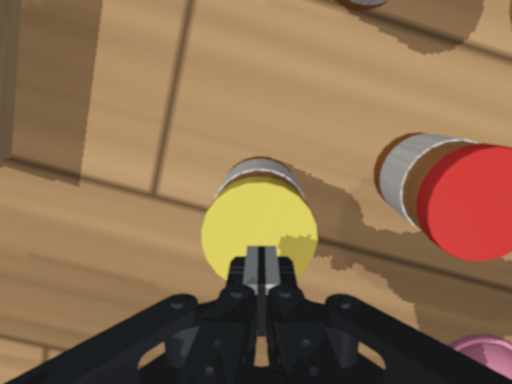

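The fingertips, at about (262,250), point over the lid at (260,233) with a clear gap. I'll hold for 2.5 s more.

Request:
{"op": "send_rows", "data": {"rows": [{"slide":[0,0,0],"rot":[0,0,0],"hand":0},{"slide":[0,0,0],"rot":[0,0,0],"hand":0},{"slide":[0,0,0],"rot":[0,0,0],"hand":0},{"slide":[0,0,0],"rot":[0,0,0],"hand":0},{"slide":[0,0,0],"rot":[0,0,0],"hand":0}]}}

```text
t: 8.85
tcp_pos: [0.4572, 0.305, 0.1303]
ee_rot: [1.341, 1.571, -1.527]
wrist_force: [0.4, -0.0, 0.1]
gripper_width: 0.0003
```

Request:
{"op": "send_rows", "data": {"rows": [{"slide":[0,0,0],"rot":[0,0,0],"hand":0},{"slide":[0,0,0],"rot":[0,0,0],"hand":0},{"slide":[0,0,0],"rot":[0,0,0],"hand":0},{"slide":[0,0,0],"rot":[0,0,0],"hand":0},{"slide":[0,0,0],"rot":[0,0,0],"hand":0}]}}

```text
t: 9.48
tcp_pos: [0.4573, 0.305, 0.1303]
ee_rot: [-2.476, 1.571, 0.938]
wrist_force: [-0.4, 0.2, -0.8]
gripper_width: 0.0
```

Request:
{"op": "send_rows", "data": {"rows": [{"slide":[0,0,0],"rot":[0,0,0],"hand":0},{"slide":[0,0,0],"rot":[0,0,0],"hand":0},{"slide":[0,0,0],"rot":[0,0,0],"hand":0},{"slide":[0,0,0],"rot":[0,0,0],"hand":0},{"slide":[0,0,0],"rot":[0,0,0],"hand":0}]}}

```text
t: 10.1
tcp_pos: [0.4573, 0.305, 0.1303]
ee_rot: [-2.557, 1.571, 0.857]
wrist_force: [-0.6, 0.6, 0.6]
gripper_width: -0.0003
```

Request:
{"op": "send_rows", "data": {"rows": [{"slide":[0,0,0],"rot":[0,0,0],"hand":0},{"slide":[0,0,0],"rot":[0,0,0],"hand":0},{"slide":[0,0,0],"rot":[0,0,0],"hand":0},{"slide":[0,0,0],"rot":[0,0,0],"hand":0},{"slide":[0,0,0],"rot":[0,0,0],"hand":0}]}}

```text
t: 10.72
tcp_pos: [0.4572, 0.305, 0.1303]
ee_rot: [-2.95, 1.571, 0.464]
wrist_force: [-1.0, -0.2, -0.1]
gripper_width: 0.0002
```

Request:
{"op": "send_rows", "data": {"rows": [{"slide":[-40,0,0],"rot":[0,0,0],"hand":0},{"slide":[-40,0,0],"rot":[0,0,0],"hand":0},{"slide":[-40,0,0],"rot":[0,0,0],"hand":0},{"slide":[0,0,0],"rot":[0,0,0],"hand":0}]}}

```text
t: 11.22
tcp_pos: [0.4592, 0.3058, 0.2546]
ee_rot: [-3.032, 1.563, 0.382]
wrist_force: [-0.0, 0.1, 0.3]
gripper_width: -0.0003
```

```bash
python3 d.py .458 -.265 .20
```

```text
t 11.22 tcp [0.4592 0.3058 0.2546] F [-0.   0.1  0.3] w -0.0003
tool axes [[0.007, 0.003, -1.0], [0.269, -0.963, -0.001], [-0.963, -0.269, -0.008]]
slide mm [ 52.9 549.4 155.4] q [ 0.38 -0.01  1.79  0.    1.35  1.68]
```

Request:
{"op": "send_rows", "data": {"rows": [{"slide":[0,46,13],"rot":[0,0,0],"hand":0},{"slide":[0,46,13],"rot":[0,0,0],"hand":0},{"slide":[0,46,13],"rot":[0,0,0],"hand":0},{"slide":[0,46,13],"rot":[0,0,0],"hand":0},{"slide":[0,46,13],"rot":[0,0,0],"hand":0}]}}

```text
t: 11.85
tcp_pos: [0.4558, 0.0646, 0.2489]
ee_rot: [-0.383, 1.569, 3.032]
wrist_force: [0.5, 0.3, -0.7]
gripper_width: 0.0001
```

Request:
{"op": "send_rows", "data": {"rows": [{"slide":[0,46,13],"rot":[0,0,0],"hand":0},{"slide":[0,46,13],"rot":[0,0,0],"hand":0},{"slide":[0,46,13],"rot":[0,0,0],"hand":0},{"slide":[0,46,13],"rot":[0,0,0],"hand":0},{"slide":[0,46,13],"rot":[0,0,0],"hand":0}]}}

```text
t: 12.48
tcp_pos: [0.4552, -0.1743, 0.2489]
ee_rot: [-0.939, 1.569, 2.475]
wrist_force: [-0.3, -0.9, 0.2]
gripper_width: 0.0001
```

Request:
{"op": "send_rows", "data": {"rows": [{"slide":[0,46,13],"rot":[0,0,0],"hand":0},{"slide":[0,43,12],"rot":[0,0,0],"hand":0},{"slide":[30,0,0],"rot":[0,0,0],"hand":0},{"slide":[20,0,0],"rot":[0,0,0],"hand":0},{"slide":[0,0,0],"rot":[0,0,0],"hand":0}]}}

```text
t: 13.1
tcp_pos: [0.4544, -0.2643, 0.1972]
ee_rot: [-1.01, 1.565, 2.404]
wrist_force: [-0.1, -0.8, 0.7]
gripper_width: 0.0001
```

Request:
{"op": "send_rows", "data": {"rows": [{"slide":[0,0,0],"rot":[0,0,0],"hand":0}]}}

```text
t: 13.22
tcp_pos: [0.456, -0.2655, 0.2006]
ee_rot: [2.165, 1.57, -0.703]
wrist_force: [-0.5, -0.7, 0.4]
gripper_width: 0.0
```

```bash
python3 d.py .458 -.265 .089; python3 - <<'E'
from h import *
c=env.camera('wrist'); np.savez('w5.npz',**c)
cv2.imwrite('pics/w5.png',c['img'][...,::-1])
E
```

```text
t 13.22 tcp [ 0.456  -0.2655  0.2006] F [-0.5 -0.7  0.4] w 0.0
tool axes [[0.0, -0.0, -1.0], [0.27, -0.963, 0.0], [-0.963, -0.27, -0.0]]
slide mm [111.6   0.   -2. ] q [-0.74 -0.01  1.9   0.    1.26  0.56]
```

View pics/w5.png

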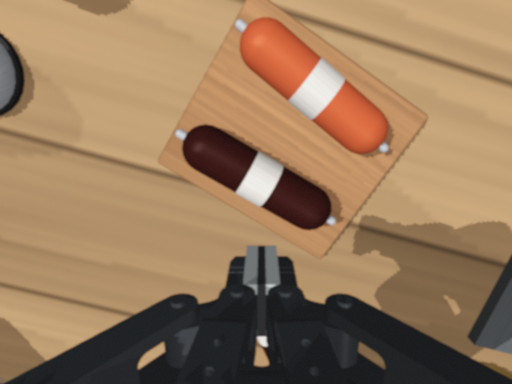

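The wrist view shows the dark sausage's band at (260,179) and the orange one's at (317,90). Next I cast the dark band's ray, then descend.

```bash
python3 - <<'E'
from h import *
c=dict(np.load('w5.npz')); s=env.observe()
for uv in ((260,179),(256.5,177)): print(cast(c,uv,.057))
for n,p in (('w',s['tcp_pos']),): q=c['mtx']@(Rc(c).T@(p-c['eye'])); print(q/q[2])
E
```

```text
[ 0.46529552 -0.26324132  0.057     ]
[ 0.46619788 -0.25981806  0.057     ]
[259.12628919 266.55133824   1.        ]
```

Request:
{"op": "send_rows", "data": {"rows": [{"slide":[30,0,-3],"rot":[0,0,0],"hand":0},{"slide":[30,0,0],"rot":[0,0,0],"hand":0},{"slide":[20,0,0],"rot":[0,0,0],"hand":0},{"slide":[0,0,0],"rot":[0,0,0],"hand":0}]}}

```text
t: 13.78
tcp_pos: [0.4584, -0.2641, 0.1196]
ee_rot: [-1.014, 1.569, 2.4]
wrist_force: [0.2, 0.6, 0.7]
gripper_width: 0.0
```

```bash
python3 d.py .459 -.265 .089; python3 - <<'E'
from h import *
c=env.camera('wrist'); np.savez('w6.npz',**c)
cs=blob(c,(0,0,140),(180,70,255),(215,150,310,240)); print(cv2.minAreaRect(cs),cast(c,cv2.minAreaRect(cs)[0],.057))
cv2.imwrite('pics/w6.png',c['img'][...,::-1])
E
```

```text
t 13.78 tcp [ 0.4584 -0.2641  0.1196] F [0.2 0.6 0.7] w 0.0
tool axes [[-0.002, 0.001, -1.0], [0.27, -0.963, -0.002], [-0.963, -0.27, 0.001]]
slide mm [30.6  1.1 -0.4] q [-0.74  0.1   1.95  0.    1.1   0.56]
((262.30999755859375, 210.458984375), (43.22202682495117, 64.12174987792969), 30.61860466003418) [ 0.46572567 -0.26403752  0.057     ]
```

View pics/w6.png

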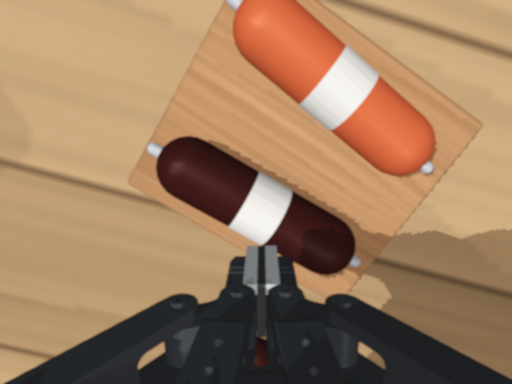

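Wrist cast: (0.4657, -0.264). The top view gives 0.4575 to 0.4585, and the wrist casts have read about 4 mm high in x at every object. I'll take 0.461 to 0.462 and descend to 3 cm.

Request:
{"op": "send_rows", "data": {"rows": [{"slide":[10,1,-3],"rot":[0,0,0],"hand":0},{"slide":[10,0,0],"rot":[0,0,0],"hand":0},{"slide":[10,0,0],"rot":[0,0,0],"hand":0},{"slide":[0,0,0],"rot":[0,0,0],"hand":0},{"slide":[0,0,0],"rot":[0,0,0],"hand":0}]}}

```text
t: 14.45
tcp_pos: [0.462, -0.265, 0.0904]
ee_rot: [2.283, 1.571, -0.586]
wrist_force: [-0.3, 0.9, 0.8]
gripper_width: 0.0001
```

```bash
python3 d.py .4615 -.2645 .089; python3 - <<'E'
from h import *
c=env.camera('wrist'); a=c['img']; S=env.camera('scene'); b=S['img'][170:330,80:300]
cv2.imwrite('pics/w7.png',np.hstack([cv2.resize(a,(400,300)),cv2.resize(b,(400,300))])[...,::-1])
E
```

```text
t 14.45 tcp [ 0.462  -0.265   0.0904] F [-0.3  0.9  0.8] w 0.0001
tool axes [[0.0, -0.0, -1.0], [0.269, -0.963, 0.0], [-0.963, -0.269, -0.0]]
slide mm [ 1.4 -0.6  0.4] q [-0.73  0.15  1.95  0.    1.04  0.56]
```

View pics/w7.png

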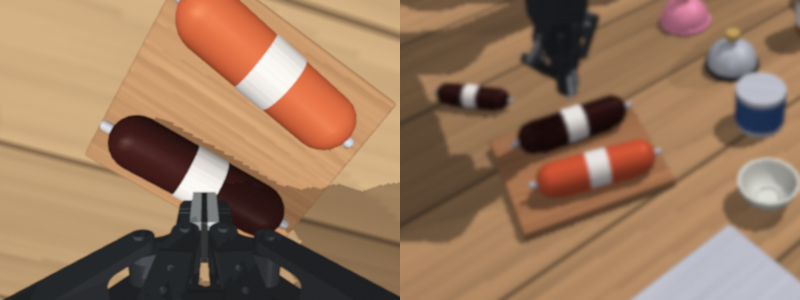

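The fingertips sit just above the white band, with a clear gap in the scene crop at (567,93) over (575,120). The brass plunger is back up. I'll hold over 2 s, then hand in.

Request:
{"op": "send_rows", "data": {"rows": [{"slide":[0,0,0],"rot":[0,0,0],"hand":0},{"slide":[0,0,0],"rot":[0,0,0],"hand":0},{"slide":[0,0,0],"rot":[0,0,0],"hand":0},{"slide":[0,0,0],"rot":[0,0,0],"hand":0},{"slide":[0,0,0],"rot":[0,0,0],"hand":0}]}}

```text
t: 15.18
tcp_pos: [0.462, -0.2648, 0.0903]
ee_rot: [-3.086, 1.571, 0.329]
wrist_force: [0.5, 0.5, 0.9]
gripper_width: -0.0001
```

Request:
{"op": "send_rows", "data": {"rows": [{"slide":[0,0,0],"rot":[0,0,0],"hand":0},{"slide":[0,0,0],"rot":[0,0,0],"hand":0},{"slide":[0,0,0],"rot":[0,0,0],"hand":0},{"slide":[0,0,0],"rot":[0,0,0],"hand":0},{"slide":[0,0,0],"rot":[0,0,0],"hand":0}]}}

```text
t: 15.8
tcp_pos: [0.4619, -0.2648, 0.0903]
ee_rot: [-0.907, 1.571, 2.507]
wrist_force: [0.6, 0.1, 0.2]
gripper_width: -0.0001
```

Request:
{"op": "send_rows", "data": {"rows": [{"slide":[0,0,0],"rot":[0,0,0],"hand":0},{"slide":[0,0,0],"rot":[0,0,0],"hand":0},{"slide":[0,0,0],"rot":[0,0,0],"hand":0},{"slide":[0,0,0],"rot":[0,0,0],"hand":0},{"slide":[0,0,0],"rot":[0,0,0],"hand":0}]}}

```text
t: 16.42
tcp_pos: [0.4619, -0.2648, 0.0903]
ee_rot: [-2.182, 1.571, 1.232]
wrist_force: [-0.1, -0.4, 0.6]
gripper_width: -0.0001
```

Request:
{"op": "send_rows", "data": {"rows": [{"slide":[0,0,0],"rot":[0,0,0],"hand":0},{"slide":[0,0,0],"rot":[0,0,0],"hand":0},{"slide":[0,0,0],"rot":[0,0,0],"hand":0},{"slide":[0,0,0],"rot":[0,0,0],"hand":0},{"slide":[0,0,0],"rot":[0,0,0],"hand":0}]}}

```text
t: 17.05
tcp_pos: [0.4619, -0.2648, 0.0903]
ee_rot: [-2.076, 1.571, 1.338]
wrist_force: [0.6, -0.2, -0.4]
gripper_width: 0.0004
```

```bash
python3 d.py .4615 -.2645 .089; python3 -c "
from station import env
print(env.close_job())"
```

```text
t 17.05 tcp [ 0.4619 -0.2648  0.0903] F [ 0.6 -0.2 -0.4] w 0.0004
tool axes [[0.0, 0.0, -1.0], [0.269, -0.963, -0.0], [-0.963, -0.269, -0.0]]
slide mm [ 1.3 -0.4  0.3] q [-0.73  0.15  1.95  0.    1.04  0.56]
the job is handed in; nothing more can be done
None
```

All three steps of the order were done in sequence, and I handed the job in at 17 s with the hand still pointing at the dark sausage.

- **Bell:** I pressed the steel bell's brass plunger to its stop. The tip reached z = 0.057 m and the wrist force rose to about 9 N. I then lifted off, and a later picture shows the plunger back up.
- **Yellow lid:** I pointed from 30 mm above it for about 3 s.
- **Dark sausage:** I pointed from 31 mm above the middle of the 154 mm one on the board for about 2.6 s before handing in. The hand stayed at about z = 0.25 m between the stops.

**Last checks:** the wrist force was within sensor noise, so the robot was touching nothing. The final wrist and scene pictures show a clear gap above the white band. What they show of the other goods looks undisturbed, but I took no final full top view.

**Disagreement:** the wrist camera put things 4–8 mm farther out in x than the top camera. I used values in between, so the pointing may be off centre by about 4 mm.

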